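# Set the hall switches before going out

## Task

Set the house to away with the white-keyed switches on the hall tray: first tip the rocker right over by pressing down its raised end, then press the long bar key fully home, then the round key fully home; all three stay down. Do not press the square key, do not lift or shove the switches, leave the other things on the tray where they lie, and finish with the hand clear of everything.

Things in the scene. Friction and masses are not known exactly. Their poses are not given: they have to be found in the camera images.
- tray: fixed tray with a rattan edge, 320 x 520 mm outside (its x by y), board 8 mm thick, rim about 35 mm high and 15 to 20 mm wide. Origin at the centre of its underside on the table, z up. The four switches stand in its middle in any order and turned any way; the other things lie towards its two short ends (its +y and -y).
- rocker_pod: The rocker switch: a loose weighted switch, about 0.4 kg, grey painted metal base 80 x 50 mm (its x by y) and 20 mm high on a rubber foot, carrying a white rocker paddle 66 x 32 mm (x by y), 8 mm thick, pivoted across its middle on an axis along y, 32 mm above the underside. Origin at the centre of the underside, z up. It stands on the tray board, 8 mm above the table; it must stay there.
- rocker_raised_end (a point): point on the paddle's top face on its centre line, 22 mm from the pivot towards the end that is raised at the start (the switch's +x end); about 40 mm above the switch's underside at the start. Moves with the paddle and drops about 9 mm when tipped over; the whole way takes 3 to 5 N pressing straight down here.
- rocker (a joint): angle of the paddle in rad: 0 with its +x end raised (starts at 0 to 0.04), 0.2 level, 0.4 fully tipped over with the +x end down on its stop. No spring: it stays where it is left.
- bar_pod: The bar switch: a loose weighted switch, about 0.4 kg, grey painted metal base 70 x 50 mm (its x by y) and 20 mm high on a rubber foot, carrying a long narrow white bar key, 52 x 17 mm, standing 12 mm above the base. Origin at the centre of the underside, z up. It stands on the tray board, 8 mm above the table; it must stay there.
- bar_top (a point): centre of the bar key's top face, 32 mm above the switch's underside when up; moves with the key.
- bar_key (a joint): travel of the bar key in m: 0 fully up (starts within 0.001 of it), 0.006 fully down on its stop. Goes straight down into its base, takes about 3 N, has no spring and stays where it is left.
- round_pod: The round switch: a loose weighted switch, about 0.4 kg, grey painted metal base 60 x 50 mm (its x by y) and 20 mm high on a rubber foot, carrying a round white key 32 mm in diameter, standing 12 mm above the base. Origin at the centre of the underside, z up. It stands on the tray board, 8 mm above the table; it must stay there.
- round_top (a point): centre of the round key's top face, 32 mm above the switch's underside when up; moves with the key.
- round_key (a joint): travel of the round key in m: 0 fully up (starts within 0.001 of it), 0.006 fully down on its stop. Goes straight down into its base, takes about 3 N, has no spring and stays where it is left.
- square_pod: The square switch, not to be pressed: a loose weighted switch, about 0.4 kg, grey painted metal base 60 x 50 mm (its x by y) and 20 mm high on a rubber foot, carrying a square white key 31 x 31 mm, standing 12 mm above the base. Origin at the centre of the underside, z up. It stands on the tray board, 8 mm above the table; it must stay there.
- square_key (a joint): travel of the square key in m: 0 fully up (starts within 0.001 of it), 0.006 fully down on its stop. Goes straight down into its base, takes about 3 N, has no spring and stays where it is left.
- trinket_box: bystander: shut glass trinket box with brass hinge, 58 x 58 x 38 mm, loose. Origin at the centre of its underside.
- carabiner: bystander: aluminium carabiner lying flat, 71 x 49 x 9 mm, loose. Origin at the centre of its underside, x along its length.
- torch: bystander: red plastic pocket torch lying down, 78 x 26 x 17 mm, loose. Origin near the centre of its underside, x along its length.
- magnet: bystander: dark round ceramic magnet, 32 mm in diameter, 7 mm thick, loose. Origin at the centre of its underside.
Not all that is in view belongs to the job. Leave any purple look-alike of the round_pod alone.

How it is judged:
On the way, in this order (a step that is already met when the one before it is completed fails the run):
1. the rocker is tipped over (value of joint rocker above 0.34 rad), for 0.2 s.
2. the bar key is fully down (value of joint bar_key above 0.005 m), for 0.2 s.
3. the round key is fully down (value of joint round_key above 0.005 m), for 0.2 s.
At the end, for the whole second after the job is handed in: The rocker is tipped over (above 0.34 of 0.4 rad), the bar and round keys are down (above 5 of 6 mm), the square key is up (less than 3 mm down), all four switches stand upright on the tray within 25 mm of where they were, and the other things are within 15 mm of where they lay (value of joint rocker above 0.34 rad and value of joint each of bar_key, round_key above 0.005 m and value of joint square_key below 0.003 m and height (world z) of each of rocker_pod, bar_pod, round_pod, square_pod below 0.018 m and angle between each of rocker_pod, bar_pod, round_pod, square_pod's own z axis and vertical below 0.1 rad and distance of each of rocker_pod, bar_pod, round_pod, square_pod from where it was at the start of the episode below 0.025 m and distance of each of trinket_box, carabiner, torch, magnet from where it was at the start of the episode below 0.015 m); the robot touches nothing.
It fails at once if the bar key was pressed before the rocker was tipped over (value of joint bar_key above 0.003 m and value of joint rocker below 0.34 rad).
It fails at once if the round key was pressed before the rocker and the bar key (value of joint round_key above 0.003 m and (value of joint rocker below 0.34 rad or value of joint bar_key below 0.005 m)).
It fails at once if the square key was pressed (value of joint square_key above 0.003 m).
It fails at once if a switch was lifted, tipped or shoved more than 25 mm (height (world z) of any of rocker_pod, bar_pod, round_pod, square_pod above 0.018 m or angle between any of rocker_pod, bar_pod, round_pod, square_pod's own z axis and vertical above 0.15 rad or distance of any of rocker_pod, bar_pod, round_pod, square_pod from where it was at the start of the episode above 0.025 m).
It fails at once if another thing on the tray was moved more than 15 mm (distance of any of trinket_box, carabiner, torch, magnet from where it was at the start of the episode above 0.015 m).
It also fails if it takes over 34 s, if anything falls off the work surface, if the arm or the gripper's body presses on something with over 40 N, if the wrist force passes 120 N, or if a joint passes its speed limit or range.

## Robot

A 6-joint arm with a two-finger parallel gripper is mounted at the origin on the work surface. World frame = base frame: x ahead of the robot, y to its left, z up, the work surface at z = 0. Lengths are in m, angles in rad, forces in N, time in s.
With the tool pointing down it reaches from about 0.425 to 0.95 m from the base axis. Payload 3.5 kg.
Tool frame: the origin (TCP) lies midway between the tips of the shut fingers; the grasp point (between the pads) lies 19 mm behind it; z points along the fingers, x is the direction in which the jaws open and shut, and the axes are right-handed (so a half turn about z gives the same grasp; the last joint's range is limited). The gripper opens to 85 mm and grips with 20 to 120 N. Pads are 22 mm wide; open, the fingers measure 114 mm over their backs; the gripper's body (76 mm by 85 mm) begins 54 mm behind the grasp point. The pads swing forward as they close: fully open they stand 13 mm farther back than shut.
Start: joints at [-1.484, 0.286, 1.577, -0, 1.279, -0.15], TCP at [0.158, -0.656, 0.231] pointing down, gripper open.
Joint ranges: [-2.77, 2.77], [-0.9, 2.22], [0.21, 2.48], [-1.53, 4.67], [0.24, 2.81], [-2.84, 2.84]. Speed limits (rad/s): [2.79, 2.79, 3.14, 3.14, 3.14, 3.14].

## Interface

Orientations are given as a unit quaternion [w, x, y, z].
In Python, from rig import robot, kinematics, sensors, grab_frame gives the robot as it stands. Calls block until the motion is done:
- robot.move_pose(position, orientation): joint-space move of the TCP to a pose.
- robot.movel(position, attitude=None, max_speed=0.15): straight line of the TCP; attitude=None keeps the orientation; max_speed is the mean speed in m/s.
- robot.goto_joints(angles): joint-space move.
- robot.grip(opening, newtons=None): opening from 0.0 (shut) to 1.0 (fully open); newtons is the grip in N (None keeps the last); returns when the fingers have stopped.
- robot.dwell(seconds).
- kinematics.solve_ik(position, orientation): joint angles nearest the present ones, or None.
- sensors.state(): the state.
- grab_frame(name): name is "side" or "top"; returns a dict with "frame" (480x640x3 uint8, red, green, blue), "range_z" (480x640 float32, m along the optical axis (not along the pixel's ray), 0 where there is no reading), "K" (3x3 intrinsics, pixels), "rvec" (rotation vector, rad) and "tvec" (3), from world to camera coordinates, as OpenCV has them. Camera axes: x right, y down, z forward; pixel columns grow to the right and rows downward; lengths in m; the calibration is good to about 2 mm. A picture is of the moment at which its call begins.
A pose or a line that the arm cannot do raises robot.MotionError and nothing moves.
- robot.close_job(): hands the job in, once; it reports no verdict.
The state is a dict: "t": time; "joints": joint angles; "qvel": joint speeds; "joint_efforts": joint torques, N m; "tool_pos": TCP position; "tcp_rot": TCP orientation; "wrist_force": force on the tool from outside, world axes, zero at the start; "ft_torque": the same for the moment, N m; "width": opening from 0.0 (shut) to 1.0 (fully open).
Only numpy, scipy, OpenCV 4.12 (cv2) and the standard library are available. Lean on these libraries where they do the work, as an engineer would, in place of code of your own. Each camera call takes 0.05 s, during which the arm holds its last target. There are 200 camera calls.

## Working session

There is one attempt and no reset: what is moved stays moved. The work goes in short steps, each a Python script; the robot and the scene stay as the last script left them, time stands still between calls to the robot, and variables do not carry over. Pictures are saved under pics/ and viewed, about 8 in all and at most 12, crops included, and the job is handed in when it is done.

```bash
mkdir -p pics; ls; python3 - <<'E'
from rig import *
import cv2,numpy as np
for n in("top","side"):
    f=grab_frame(n);np.savez(f"pics/{n}.npz",**f);cv2.imwrite(f"pics/{n}1.png",f["frame"][:,:,::-1])
    R=cv2.Rodrigues(f["rvec"])[0];print(n,f["K"].tolist(),(-R.T@f["tvec"]).tolist(),R[2])
print(sensors.state()["t"],sensors.state()["wrist_force"])
E
```

```text
pics
top [[607.6854994474878, 0.0, 314.72608767238535], [0.0, 607.6854994474878, 241.91931226373927], [0.0, 0.0, 1.0]] [0.5492866475579254, 0.014390145178545168, 0.9615851628277665] [ 0.08749618  0.0157207  -0.9960408 ]
side [[508.59043288884465, 0.0, 326.08554969465507], [0.0, 508.59043288884465, 235.72271007336917], [0.0, 0.0, 1.0]] [0.301366979405812, 0.528135529422638, 0.5416070889834149] [ 0.44601917 -0.64535219 -0.62015115]
0.1 [ 0.34341386 -0.49331242  0.05484505]
```

View pics/top1.png

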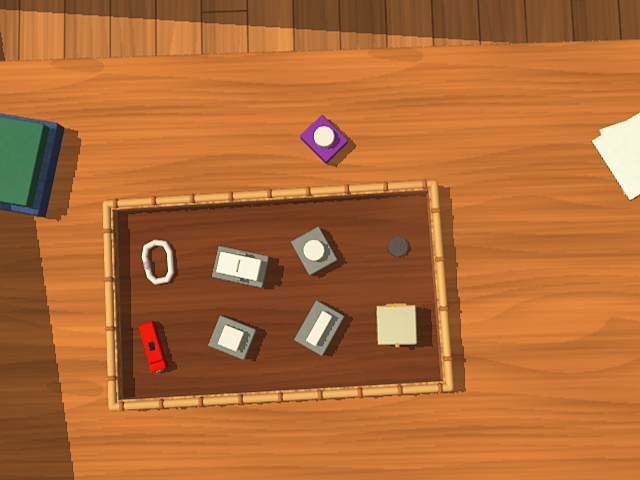

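View pics/side1.png

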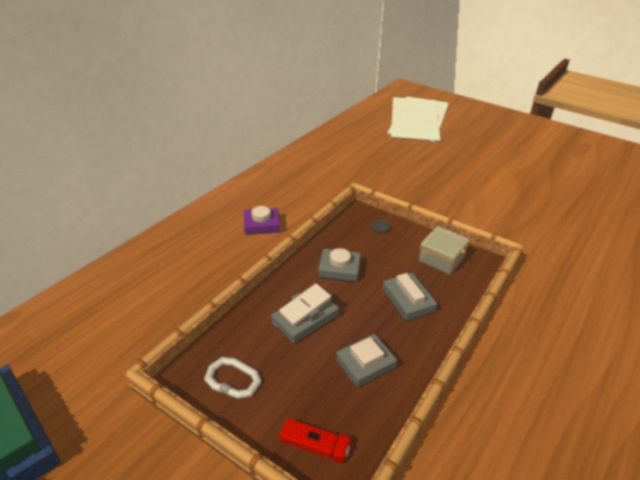

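The top view shows the white keys on grey bases: rocker (240,266), round (314,250), square (232,338) and bar (320,328). The purple look-alike is off the tray at (324,137). Next I'll measure positions and confirm them in one enlarged crop.

```bash
cat >loc.py <<'E'
import numpy as np,cv2
SEEDS=dict(rocker=(240,266),round=(314,250),square=(232,338),bar=(320,328))
def ray(f,uv,z):
    R=cv2.Rodrigues(f["rvec"])[0];c=-R.T@f["tvec"]
    d=R.T@np.linalg.inv(f["K"])@[uv[0],uv[1],1];return c+d*(z-c[2])/d[2]
def points(f,m):
    v,u=np.nonzero(m);z=f["range_z"][v,u];ok=z>0;R=cv2.Rodrigues(f["rvec"])[0]
    p=np.linalg.inv(f["K"])@np.c_[u,v,np.ones(len(u))][ok].T*z[ok]
    return (R.T@(p-np.ravel(f["tvec"])[:,None])).T
def keys(f):
    im=f["frame"].astype(int);m=((im.min(2)>165)&(im.max(2)-im.min(2)<60)).astype(np.uint8)
    m=cv2.morphologyEx(m,cv2.MORPH_CLOSE,np.ones((3,3),np.uint8))
    n,L,s,c=cv2.connectedComponentsWithStats(m);out={}
    for k,uv in SEEDS.items():
        i=min((i for i in range(1,n) if s[i,4]>60),key=lambda i:np.hypot(*(c[i]-uv)))
        out[k]=(L==i,c[i],s[i,4])
    return out
E
python3 - <<'E'
import numpy as np,cv2
from loc import *
f=dict(np.load("pics/top.npz"))
for k,(m,c,a) in keys(f).items():
    cs,_=cv2.findContours(m.astype(np.uint8),0,1);r=cv2.minAreaRect(max(cs,key=len))
    p=points(f,m);box=cv2.boxPoints(r)
    print(k,c.round(1),a,"rect",np.round(r[0],1),np.round(r[1],1),"plane",ray(f,r[0],.04).round(4),"depth med",np.median(p,0).round(4))
    if k in("rocker","bar"):
        w=np.array([ray(f,b,.04)[:2] for b in box]);e=w-np.roll(w,-1,0);e=e[np.argmax(np.linalg.norm(e,axis=1))]
        d=e/np.linalg.norm(e);print(" axis",d.round(3),np.linalg.norm(e).round(4))
        q=p[:,:2]-np.median(p,0)[:2];s=q@d
        print(" z by s",[(round(x,3),np.median(p[abs(s-x)<.005,2]).round(4)) for x in(-.025,-.015,0,.015,.025)])
crop=f["frame"][200:380,190:360,::-1];cv2.imwrite("pics/crop1.png",cv2.resize(crop,None,fx=3.3,fy=3.3,interpolation=2))
# side-view check
g=dict(np.load("pics/side.npz"))
for k,uv in dict(rocker=(305,304),round=(340,257),square=(367,350),bar=(411,288)).items(): print("side",k,ray(g,uv,.04).round(3))
E
```

```text
rocker [237.8 265.7] 852 rect [237.9 265.7] [41.1 20.9] plane [0.5975 0.1468 0.04  ] depth med [0.5974 0.1463 0.0434]
 axis [0.245 0.969] 0.0629
 z by s [(-0.025, np.float64(0.0474)), (-0.015, np.float64(0.0462)), (0, np.float64(0.0433)), (0.015, np.float64(0.0409)), (0.025, np.float64(0.0395))]
round [313.  249.6] 305 rect [312.5 249.5] [19. 19.] plane [0.6188 0.0327 0.04  ] depth med [0.6183 0.0319 0.039 ]
square [229.9 337.9] 391 rect [229.8 337.9] [19.3 20.1] plane [0.4891 0.1609 0.04  ] depth med [0.489  0.1609 0.0388]
bar [318.2 328. ] 357 rect [318.2 327.9] [10.5 34.2] plane [0.5003 0.0274 0.04  ] depth med [0.5002 0.0276 0.0396]
 axis [-0.855  0.518] 0.0511
 z by s [(-0.025, np.float64(0.0397)), (-0.015, np.float64(0.0395)), (0, np.float64(0.0397)), (0.015, np.float64(0.0397)), (0.025, np.float64(0.0395))]
side rocker [0.598 0.145 0.04 ]
side round [0.615 0.036 0.04 ]
side square [0.488 0.161 0.04 ]
side bar [0.497 0.03  0.04 ]
```

View pics/crop1.png

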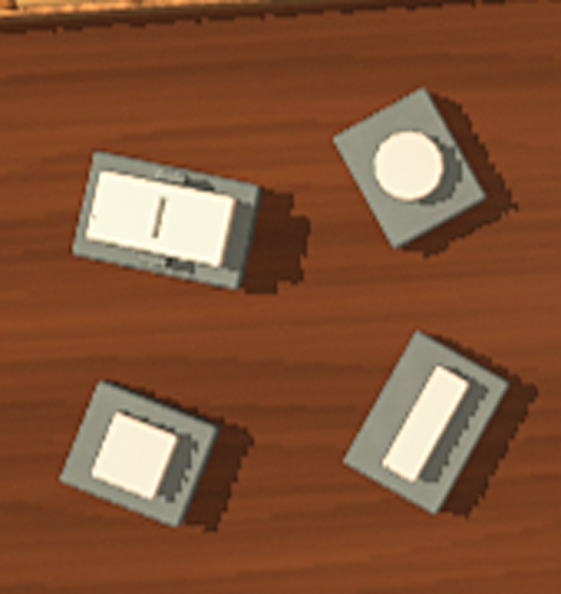

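The crop confirms the four switches. In the depth data the rocker's raised end is the one towards −y, right of the slot in the image. The side view agrees with all positions to about 4 mm. I'll tip the rocker first and check how the force responds.

```bash
cat >press.py <<'E'
from rig import robot,kinematics,sensors,grab_frame
import numpy as np
from scipy.spatial.transform import Rotation as Ro
def quat(xdir):
    q0=np.array(sensors.state()["joints"]);x0=np.r_[xdir,0]/np.linalg.norm(xdir);best=[]
    for s in(1,-1):
        x=s*x0;z=np.array([0,0,-1.]);q=Ro.from_matrix(np.c_[x,np.cross(z,x),z]).as_quat()[[3,0,1,2]]
        best.append(q)
    return best
def press(xy,xdir,top,zmin,stop=12.,hover=.10):
    c=[]
    for q in quat(xdir):
        j=kinematics.solve_ik([*xy,hover],q)
        if j is not None:c.append((abs(np.array(j)-sensors.state()["joints"]).max(),tuple(q)))
    q=list(min(c)[1])
    robot.move_pose([*xy,hover],q)
    robot.movel([*xy,top+.005],max_speed=.1)
    f0=np.array(sensors.state()["wrist_force"]);z=top+.005;log=[]
    while z>zmin:
        z-=.001;robot.movel([*xy,z],max_speed=.02)
        s=sensors.state();f=s["wrist_force"]-f0;log.append((round(z,4),round(s["tool_pos"][2],4),*np.round(f,1)))
        if np.linalg.norm(f)>stop:break
    robot.dwell(.3);robot.movel([*xy,hover],max_speed=.15)
    for l in log:print(*l)
    print("t",sensors.state()["t"])
E
python3 - <<'E'
from press import *
robot.grip(0.)
d=np.array([-.245,-.969]);c=np.array([.5974,.1463])
press(c+.024*d,[-d[1],d[0]],.048,.034,stop=14)
import cv2
f=grab_frame("side");cv2.imwrite("pics/side2.png",f["frame"][180:420,220:460,::-1].repeat(2,0).repeat(2,1))
E
```

```text
0.052 0.0527 -0.5 -0.7 0.4
0.051 0.0511 1.1 0.4 -0.7
0.05 0.0499 0.7 0.5 -0.5
0.049 0.0491 0.5 -0.1 -0.3
0.048 0.0482 0.4 -0.9 0.5
0.047 0.0471 -0.7 -2.0 1.3
0.046 0.046 0.9 -1.6 2.1
0.045 0.0449 1.5 -0.3 1.1
0.044 0.044 1.1 -1.7 1.7
0.043 0.0431 0.2 -3.1 3.0
0.042 0.042 -0.4 -3.9 3.4
0.041 0.0409 0.5 -3.6 3.2
0.04 0.0405 -1.7 -4.6 6.1
0.039 0.0403 -3.2 -5.6 10.0
0.038 0.0402 -5.7 -6.0 13.6
t 9.25
```

View pics/side2.png

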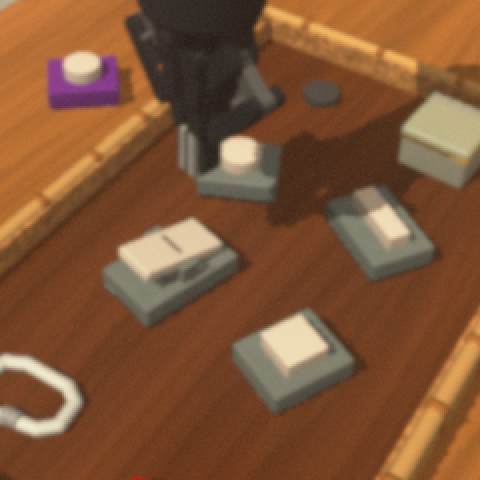

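The side crop shows the rocker paddle at about (170,245) and the hand clear above it. The tilt is hard to judge by eye, so I'll check it with side depth.

```bash
cat >tilt.py <<'E'
from loc import *
def tilt(f,c=np.array([.5974,.1463]),d=np.array([-.245,-.969])):
    p=points(f,f["range_z"]>0);q=p[:,:2]-c;s=q@d;w=q@[-d[1],d[0]]
    m=(abs(s)<.03)&(abs(w)<.013)&(abs(p[:,2]-.044)<.012)
    print([(round(x,3),(np.median(p[m&(abs(s-x)<.004),2])).round(4)) for x in(-.028,-.02,-.01,0,.01,.02,.028) if (m&(abs(s-x)<.004)).sum()>3],"slope",np.polyfit(s[m],p[m,2],1).round(4))
E
python3 - <<'E'
from tilt import *
from rig import grab_frame,sensors
tilt(dict(np.load("pics/side.npz")));tilt(grab_frame("side"))
E
```

```text
[(-0.028, np.float64(0.0409)), (-0.02, np.float64(0.0423)), (-0.01, np.float64(0.0436)), (0, np.float64(0.0456)), (0.01, np.float64(0.047)), (0.02, np.float64(0.0487)), (0.028, np.float64(0.0497))] slope [0.1637 0.0454]
[(-0.028, np.float64(0.0513)), (-0.02, np.float64(0.0499)), (-0.01, np.float64(0.0477)), (0, np.float64(0.0459)), (0.01, np.float64(0.0436)), (0.02, np.float64(0.0418)), (0.028, np.float64(0.0405))] slope [-0.1916  0.0456]
```

The slope went from +0.164 to −0.192, which puts the rocker at about 0.39 rad, and I felt the hard stop. Next are the bar and then the round key, with the round key going ahead only if the bar reaches its stop.

```bash
python3 - <<'E'
from press import *
from tilt import *
press(np.array([.5000,.0278]),[-.855,.518],.040,.028)
# look at the bar height from both cameras
def h(n,xy,r=.006):
    p=points(*(lambda f:(f,f["range_z"]>0))(grab_frame(n)));m=(np.hypot(*(p[:,:2]-xy).T)<r)&(p[:,2]<.06)
    print(n,m.sum(),np.median(p[m,2]).round(4) if m.any() else None)
h("side",[.5,.0278])
E
```

```text
0.044 0.0447 -0.7 0.3 1.0
0.043 0.0431 -0.9 -0.6 1.4
0.042 0.0419 -0.4 -0.6 1.1
0.041 0.0409 -0.1 -0.1 0.1
0.04 0.04 0.1 0.5 0.1
0.039 0.0391 -1.0 0.1 3.2
0.038 0.038 -1.2 -0.6 3.2
0.037 0.0369 -1.0 -0.0 3.2
0.036 0.0359 -0.2 -0.7 1.8
0.035 0.0349 -0.2 -0.3 3.0
0.034 0.0341 -0.8 -1.4 3.9
0.033 0.034 -3.4 -0.3 10.5
0.032 0.0339 -6.5 0.2 16.7
t 14.7917
side 40 0.0354
```

The bar is home: contact at 0.0395, hard stop at 0.034. Now the round key.

```bash
python3 - <<'E'
from press import *
from tilt import *
import cv2
press(np.array([.6184,.0325]),[0.6,0.8],.040,.028)
s=sensors.state()
robot.movel([*s["tool_pos"][:2],.2]);robot.move_pose([.35,-.45,.25],s["tcp_rot"])
for n in("top","side"):
    f=grab_frame(n);p=points(f,f["range_z"]>0)
    for k,xy in dict(bar=(.5,.0278),round=(.6184,.0325),square=(.489,.161)).items():
        m=(np.hypot(*(p[:,:2]-xy).T)<.006)&(p[:,2]<.06);print(n,k,np.median(p[m,2]).round(4))
    tilt(f)
    if n=="top":
        f0=dict(np.load("pics/top.npz"));a=keys(f0);b=keys(f)
        for k in a:print(k,"moved px",(b[k][1]-a[k][1]).round(1))
        cv2.imwrite("pics/top2.png",f["frame"][:,:,::-1])
print(sensors.state()["t"],sensors.state()["wrist_force"])
E
```

```text
0.044 0.0448 -0.2 -1.5 -0.3
0.043 0.0431 -0.7 -1.1 0.2
0.042 0.0418 1.3 -0.9 -0.1
0.041 0.0409 0.9 -0.7 -0.2
0.04 0.0399 0.3 -0.4 -0.7
0.039 0.0392 0.5 -1.2 0.2
0.038 0.0382 -0.4 -0.7 2.0
0.037 0.0371 0.5 -0.5 2.8
0.036 0.036 0.2 0.6 2.9
0.035 0.0349 0.3 -0.6 1.3
0.034 0.0341 0.9 -0.1 2.6
0.033 0.034 -0.3 -0.7 6.6
0.032 0.034 -4.2 -0.0 11.0
0.031 0.0339 -5.5 -0.6 14.9
t 21.2417
top bar 0.034
top round 0.0334
top square 0.0392
[(-0.028, np.float64(0.0491)), (-0.02, np.float64(0.0476)), (-0.01, np.float64(0.0456)), (0, np.float64(0.0439)), (0.01, np.float64(0.0416)), (0.02, np.float64(0.0397)), (0.028, np.float64(0.0375))] slope [-0.2036  0.0436]
rocker moved px [ 0.2 -0.2]
round moved px [0.1 0.4]
square moved px [0. 0.]
bar moved px [ 0.1 -0.1]
side bar 0.0357
side round 0.0354
side square 0.0407
[(-0.028, np.float64(0.051)), (-0.02, np.float64(0.0498)), (-0.01, np.float64(0.0477)), (0, np.float64(0.0458)), (0.01, np.float64(0.0437)), (0.02, np.float64(0.0418)), (0.028, np.float64(0.0401))] slope [-0.1969  0.0456]
24.1583 [-0.15110754  0.11793989  0.02172179]
```

View pics/top2.png

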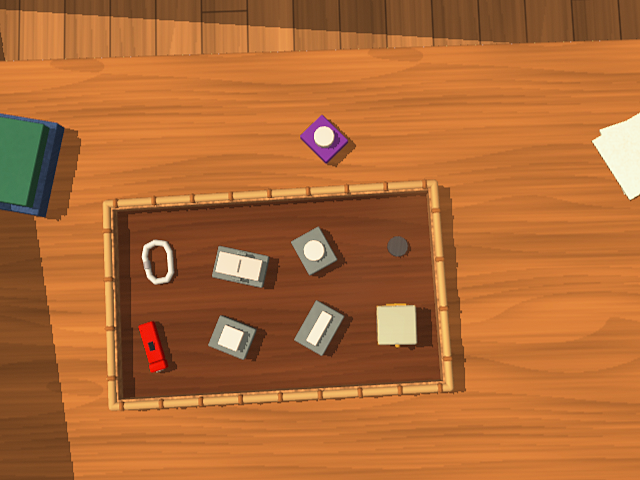

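The top view shows all the switches and bystanders where they were, with the hand out of view.

```bash
python3 -c "
from rig import robot
robot.close_job()"
```

```text
the job is handed in; nothing more can be done
```

I tipped the rocker, then pressed the bar key and the round key home with the shut fingers. Each press ended on its hard stop at about 14–18 N. The job was handed in at about 24 s, with the hand well clear of the tray; no verdict is reported.

Final checks:
- **Rocker:** the paddle slope is about −0.20, which puts the joint at about 0.39–0.40 rad.
- **Bar and round keys:** both tops came down to about 34 mm above the table, from about 39.5 mm, and the tip stopped dead at 34 mm.
- **Square key:** still up, at 39.2 mm.
- **Switch positions:** no key moved more than about 0.4 px in the top view, and the other things look unmoved.
- **Disagreement:** the side camera's heights read about 1.5–2 mm higher than the top camera's, which matches the calibration tolerance. No check failed.

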